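# Set a turned chair leg in the carving cradle

### The job

Draw the turned chair leg endwise out from under the low shelf and lay it on the bench, clear of the shelf, and let go of it. Then take it again round its square middle, run both of its round tenons in under the keepers of the carving cradle and lower it until both sit on the bottom of their slots, then let go. Leave the other things where they are.

Things in the scene. Friction and masses are not known exactly. Their poses are not given: they have to be found in the camera images.
- leg: Loose turned chair leg, red-brown, 184 mm long, 0.2 kg, origin at its centre, x along its length, both ends alike. Square middle block 60 long, 44 x 44 mm (faces square to y and z), turned necks, round shoulders of 44 mm diameter ending 64 mm from the centre, then pale tenons of 18 mm diameter, 28 mm long. Starts flat on the bench (origin 22 mm up) in one bay of the low shelf, along the shelf's x.
- leg_a (a point): Point on the leg's axis in the tenon at its +x end, 76 mm from the centre. At the start one tenon and the first 20 to 40 mm of the wood behind it stick out in front of the low shelf.
- leg_b (a point): Point on the leg's axis in the tenon at its -x end, 76 mm from the centre.
- rack: Low shelf fixed to the bench. Origin at bench level under its middle; top 160 mm (x) by 172 mm (y), underside 54 mm, top 70 mm above the bench; tin and oilstone on its rear half up to 105 mm. Partitions 12 mm thick at y = -76, 0, 76 mm make two bays 64 mm wide, open to its -x, without floor: what lies in them rests on the bench and slides straight out to -x.
- rack_front (a point): Middle of the shelf's front lower edge, 80 mm to -x of the shelf's origin, 54 mm above the bench.
- cradle: Carving cradle fixed to the bench. Origin at bench level; y along the axis of the work, mouths look to -x. Base board 18 mm thick, x -75 to 65, y -115 to 115 mm. Two plywood end plates 18 mm thick, inner faces at y = -67 and 67 mm, nothing between them above the base; in each an L-shaped slot open to -x: in along a level sill under a keeper, then down into a slot.
- sill (a point): Midway between the plates, at the front end of the sills: cradle (-62, 0, 76) mm. The brass-faced sills are level, 76 mm above the bench, from x = -62 to -11 mm, where the slots drop.
- keeper (a point): Midway between the plates, at the keepers' front lower edges: cradle (-48, 0, 100) mm. The keepers reach from x = -48 mm to the plates' backs (x = 50 mm), underside 100 mm, top 114 mm above the bench: 24 mm of height over the sill for an 18 mm tenon.
- seat_a (a point): Axis of a seated tenon in the cradle's +y plate: cradle (0, 76, 63) mm. The slot there is 22 mm wide (x -11 to 11 mm), under the keeper, closed behind, its bottom 54 mm above the bench.
- seat_b (a point): The same in the -y plate: cradle (0, -76, 63) mm. Either tenon may go in either plate.
- blank: Loose plain square blank of dark wood, 165 x 40 x 40 mm, in the other bay of the low shelf, long axis x; origin at the middle of its underside. Leave alone.
- mallet: Carver's mallet standing on its head, 207 mm tall, 82 mm in diameter; origin at the middle of its underside. Leave alone.
- plane: Iron bench plane, 245 mm long (x), 60 mm wide, 100 mm high; origin at the middle of its sole. Leave alone.
- gouge: Carving gouge with orange handle, 245 mm long (x), 26 mm high; origin on its underside near the ferrule. Leave alone.
Not all that is in view belongs to the job. What is shaped like the rack but green is not meant.

How it is judged:
By the outcome, as a careful person would: the job done as asked, in the order asked, and still so for the second after the job is handed in, with the robot touching nothing.
It also fails if it takes over 58 s, if anything falls off the work surface, if the arm or the gripper's body presses on something with over 40 N, if the wrist force passes 120 N, or if a joint passes its speed limit or range.

### The arm

A 6-joint arm with a two-finger parallel gripper is mounted at the origin on the work surface. World frame = base frame: x ahead of the robot, y to its left, z up, the work surface at z = 0. Lengths are in mm, angles in rad, forces in N, time in s.
With the tool pointing down it reaches from about 300 to 1000 mm from the base axis. Payload 5.1 kg.
Tool frame: the origin (TCP) lies at the very end of the fingers, on their centre line; the grasp point (between the pads) lies 19 mm behind it; z points along the fingers, y is the direction in which the jaws open and shut (so a half turn about z gives the same grasp; the last joint's range is limited). The gripper opens to 95 mm and grips with 3 to 60 N. Pads are 20 mm wide; open, the fingers measure 119 mm over their backs; the gripper's body (75 mm by 180 mm) begins 59 mm behind the grasp point.
Start: joints at [1.183, 0.124, 1.65, -0, 1.367, -0.083], TCP at [195.088, 620.021, 214.656] pointing down, gripper open.
Joint ranges: [-2.61, 2.61], [-1.02, 2.33], [0.03, 2.71], [-1.35, 4.49], [0.32, 2.68], [-2.91, 2.91]. Speed limits (rad/s): [2.57, 2.57, 3.14, 3.14, 3.14, 3.14].

### API

Orientations are given as a rotation vector (axis times angle).
In Python, from workcell import get_state, camera, close_job gives the robot as it stands.
- The arm moves only by the tool jog_arm, never from a script. Its argument "deltas" is a list of rows, each a list of 6 numbers: the shift along the tool's x, y, z in cm, then the turn, a rotation vector about the tool's x, y, z in degrees. A call has exactly 10 rows; each row is the pose to reach, as a shift and turn from the pose commanded when the call began, along the tool's axes at that moment; what a row does not reach only later rows make up. A row lasts 1/8 s, in which the tool goes at most 62.5 mm and 10.7 degrees, less where a joint would pass 70% of its speed; a pose out of reach is approached as far as the arm can. A call with a gripper value outside its range is refused whole. "fingers" is the closure, from 0 (fully open) to 1 (shut), set as the call begins (left out, the last holds). The fingers move at their own pace and stop on an object; "grip_force" is the grip in N (left out, the last holds). Time passes only in rows, so rows that repeat a pose let the fingers close, or fill a call up. It gives the time, the measured TCP pose, the force and the opening at its end, in the units of the state.
- get_state(): the state, without advancing time (a new reading comes with each control period).
- camera(name): name is "scene" or "top" or "wrist"; returns a dict with "color" (480x640x3 uint8, red, green, blue), "range_z" (480x640 float32, mm along the optical axis (not along the pixel's ray), 0 where there is no reading), "intrinsics" (3x3 intrinsics, pixels), "position" and "rotation" of the camera in the world. Camera axes: x right, y up, looking along -z (the intrinsics and any distortion apply to the point x, -y, -z); pixel columns grow to the right and rows downward; lengths in mm; the calibration is good to about 2 mm. A picture is of the moment at which its call begins.
- close_job(): hands the job in, once; it reports no verdict.
The state is a dict: "t": time; "qpos": joint angles; "joint_velocities": joint speeds; "joint_efforts": joint torques, N m; "tcp_pos": TCP position; "tcp_rot": TCP orientation; "force": force on the tool from outside, world axes, zero at the start; "ft_torque": the same for the moment, N m; "gripper_width": finger opening in mm.
Only numpy, scipy, OpenCV 4.12 (cv2) and the standard library are available. Lean on these libraries where they do the work, as an engineer would, in place of code of your own. Each camera call takes 0.05 s, during which the arm holds its last target. There are 200 camera calls.

## Working session

There is one attempt and no reset: what is moved stays moved. The work goes in short steps, Python scripts to look and compute and a tool call to move; the robot and the scene stay as the last step left them, time stands still between calls to the robot, and variables do not carry over. Pictures are saved under pics/ and viewed, about 8 in all and at most 12, crops included, and the job is handed in when it is done.

Besides the shell and the picture viewer there is one more tool, called as name(argument=value, ...) on one line, values as JSON. jog_arm: Moves the arm, as the interface text tells. Its arguments: {"type":"object","properties":{"deltas":{"type":"array"},"fingers":{"type":"number"},"grip_force":{"type":"number"}},"required":["deltas"]}

```bash
ls; mkdir -p pics; cat > h.py <<'E'
import numpy as np, cv2
from workcell import get_state, camera, close_job
from scipy.spatial.transform import Rotation as R
def pts(c):
    K=np.array(c["intrinsics"]);z=c["range_z"];v,u=np.mgrid[:480,:640]
    p=np.stack([(u-K[0,2])/K[0,0]*z,-(v-K[1,2])/K[1,1]*z,-z],-1)
    return p@rot(c).T+np.array(c["position"])
def rot(c):
    r=np.array(c["rotation"]); return r if r.shape==(3,3) else R.from_rotvec(r).as_matrix()
def save(c,n): cv2.imwrite("pics/"+n,c["color"][...,::-1])
E
python3 - <<'E'
from h import *
a=camera("top");b=camera("scene")
np.savez("first.npz",tc=a["color"],tp=pts(a),sc=b["color"],sp=pts(b))
cv2.imwrite("pics/a.png",a["color"][...,::-1]);save(b,"b.png")
for c in(a,b):print(c["position"],c["rotation"],c["intrinsics"])
print(get_state())
E
```

```text
pics
[ 378.83399576  -11.62630065 1456.86549012] [ 0.0892     -0.13248875 -1.55144898] [[459.60076042   0.         321.13159266]
 [  0.         459.60076042 235.2041347 ]
 [  0.           0.           1.        ]]
[1088.05637657  649.71377553 1235.4361834 ] [0.27453167 0.79283757 2.41879624] [[533.48743763   0.         309.41894025]
 [  0.         533.48743763 233.53140617]
 [  0.           0.           1.        ]]
{'t': 0.1, 'qpos': array([ 1.18341660e+00,  1.24409283e-01,  1.65153803e+00,  7.60382410e-06,
        1.36749323e+00, -8.26052737e-02]), 'joint_velocities': array([ 1.27081705e-03, -2.10575968e-03, -2.80873722e-03,  3.07678161e-04,
        8.21431673e-05,  1.23090782e-03]), 'joint_efforts': array([ 4.86503504e-04, -4.18878329e+01, -3.61096430e+01,  7.77569809e-02,
        4.62083146e-02, -3.50102300e-05]), 'tcp_pos': array([194.85964105, 619.4962175 , 213.52942447]), 'tcp_rot': array([-4.76823671e-01, -3.10475232e+00,  2.81977275e-03]), 'force': array([-0.20630534, -0.38856463,  0.05331805]), 'ft_torque': array([ 0.01038235, -0.04224376, -0.10625804]), 'gripper_width': 94.88288606528093}
```

View pics/a.png

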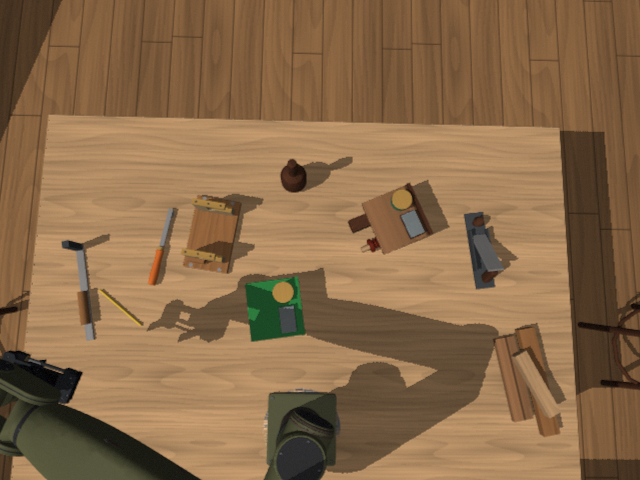

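View pics/b.png

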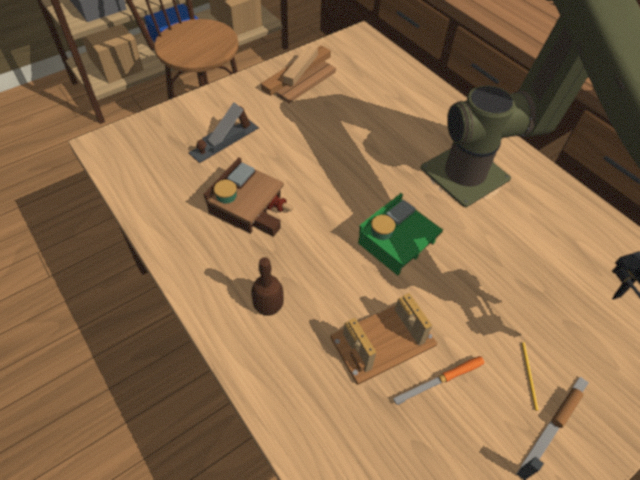

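The top view shows the wooden shelf at about (397,220), with the red-brown leg end and pale tenon at (368,246) and the dark square blank at (357,224). The green look-alike shelf is at (275,308), the cradle at (212,235), the mallet at (293,177), the plane at (482,250) and the gouge at (160,250). Of the two pieces sticking out of the wooden shelf, only (368,246) is turned with a pale tenon, so that is the leg. I'll confirm it in a crop.

```bash
python3 - <<'E'
from h import *
d=np.load("first.npz");c=d["tc"][...,::-1];s=d["sc"][...,::-1]
A=cv2.resize(c[170:270,335:445],(400,364),interpolation=2);B=cv2.resize(c[185:285,170:260],(400,444)[:2],interpolation=2)
C=cv2.resize(s[150:250,195:305],(400,364),interpolation=2)[:300]
D=cv2.resize(s[285:385,325:445],(400,333),interpolation=2)[:300]
cv2.imwrite("pics/c.png",np.vstack([np.hstack([A[:300],cv2.resize(B,(400,300))]),np.hstack([C,D])]))
p=d["tp"];hsv=cv2.cvtColor(d["tc"],cv2.COLOR_RGB2HSV)
# shelf top: z 62-78 region
m=(p[...,2]>61)&(p[...,2]<79);m[:, :340]=0;m[:,450:]=0;m[:170]=0;m[270:]=0
q=p[m];print("shelf",len(q),np.median(q[:,2]),cv2.minAreaRect(q[:,:2].astype(np.float32)))
# cradle
for lo,hi in((10,26),(105,122)):
  m=(p[...,2]>lo)&(p[...,2]<hi);m[:,:170]=0;m[:,260:]=0;m[:185]=0;m[285:]=0
  m=cv2.morphologyEx(m.astype(np.uint8),cv2.MORPH_OPEN,np.ones((2,2)))
  n,l,st,ce=cv2.connectedComponentsWithStats(m)
  for i in range(1,n):
    if st[i,4]>25:
      q=p[l==i];print(lo,st[i],np.round(np.median(q[:,2]),1),cv2.minAreaRect(q[:,:2].astype(np.float32)),q.mean(0))
# leg
m=(p[...,2]>5)&(p[...,2]<55);m[:,:340]=0;m[:,385:]=0;m[:210]=0;m[270:]=0
for v,u in np.argwhere(m)[::6]:print(v,u,np.round(p[v,u]).astype(int),d["tc"][v,u],end=";")
E
```

```text
shelf 1988 68.83619808683522 ((631.2725830078125, -276.4280090332031), (172.03248596191406, 153.1974334716797), 23.961362838745117)
10 [ 184  197   58   78 2436] 16.9 ((547.043212890625, 162.304443359375), (420.2142333984375, 240.01023864746094), 75.69142150878906) [574.23802311 285.28342669  23.00647339]
105 [193 200  34  11 212] 112.2 ((545.2553100585938, 143.77972412109375), (450.54302978515625, 66.32698059082031), 51.41438674926758) [652.44610676 280.8071551  127.76555192]
105 [182 250  35  11 214] 112.4 ((463.5031433105469, 182.9087677001953), (422.9358825683594, 34.29600524902344), 71.11547088623047) [505.83852913 307.79601001 112.71965959]
210 345 [ 669 -126    5] [166 132  94];214 365 [ 651 -186   40] [80 52 33];215 366 [ 645 -188   53] [101  67  45];216 364 [ 644 -183   41] [77 45 31];217 359 [ 642 -168   36] [72 44 29];217 365 [ 641 -186   42] [77 45 32];218 358 [ 638 -165   38] [75 45 29];218 364 [ 638 -183   41] [78 47 33];219 353 [ 635 -149   37] [73 45 30];219 359 [ 635 -168   37] [77 47 32];219 365 [ 636 -187   33] [71 43 27];220 352 [ 631 -145   41] [72 43 28];220 358
[... 1849 characters left out ...]
 138  99];246 374 [ 550 -215   40] [74 23 13];247 362 [ 549 -180   19] [138 109  76];247 368 [ 548 -197   28] [179 141 100];247 374 [ 547 -215   40] [85 32 20];247 380 [ 548 -235   31] [103  68  45];248 364 [ 544 -185   29] [179 141 101];248 370 [ 545 -204   26] [104  70  50];248 376 [ 546 -223   22] [90 64 45];249 365 [ 541 -188   30] [174 137  98];249 371 [ 542 -207   27] [89 31 20];250 361 [ 540 -177   11] [172 137  97];250 367 [ 539 -195   22] [143 112  79];250 377 [ 541 -229    6] [141 111  79];251 371 [ 537 -209   16] [139  95  67];252 372 [ 534 -212   12] [156 114  80];257 366 [ 519 -194    5] [187 147 105];261 355 [ 505 -159    6] [187 145 104];268 355 [ 483 -159    6] [178 140  99];
```

View pics/c.png

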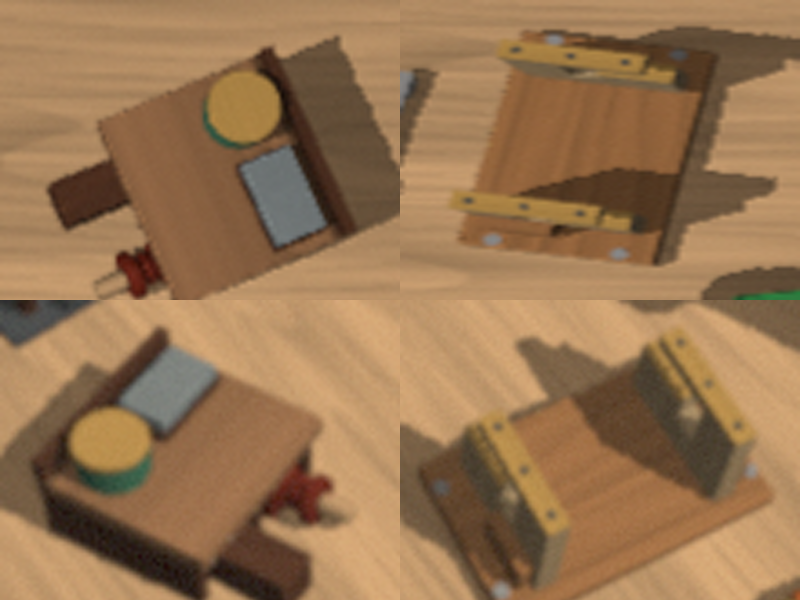

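The crop confirms it. The turned red leg with the pale tenon lies in the lower-right bay of the brown shelf. The cradle's lower brass steps (the sill fronts) show at the image-right ends, so its mouths look to world -y. Next I fit the shelf and cradle more robustly.

```bash
python3 - <<'E'
from h import *
d=np.load("first.npz")
for nm in("t","s"):
  p=d[nm+"p"]
  def sel(lo,hi,x0,x1,y0,y1):
    m=(p[...,2]>lo)&(p[...,2]<hi)&(p[...,0]>x0)&(p[...,0]<x1)&(p[...,1]>y0)&(p[...,1]<y1)
    n,l,st,ce=cv2.connectedComponentsWithStats(m.astype(np.uint8));
    return [p[l==i] for i in range(1,n) if st[i,4]>60]
  for k,a in dict(keep=(108,118,450,720,200,380),base=(12,24,450,720,180,380),shelf=(62,77,500,760,-400,-150),blank=(33,46,560,680,-220,-130)).items():
    for q in sel(*a):
      r=cv2.minAreaRect(q[:,:2].astype(np.float32)); print(nm,k,len(q),np.round(np.median(q[:,2]),1),np.round(q[:,:2].mean(0)),np.round(r[0]),np.round(r[1]),round(r[2],1))
E
```

```text
t keep 194 112.9 [659. 287.] [659. 288.] [98. 19.] 81.3
t keep 197 113.2 [509. 312.] [509. 311.] [98. 18.] 81.5
t base 2297 17.2 [578. 290.] [583. 293.] [141. 230.] 81.3
t shelf 1934 68.8 [ 622. -262.] [ 631. -276.] [172. 153.] 24.0
t blank 220 39.3 [ 624. -169.] [ 624. -169.] [40. 58.] 23.4
s keep 308 113.4 [512. 312.] [512. 311.] [99. 21.] 81.6
s keep 339 113.6 [662. 290.] [661. 289.] [99. 20.] 82.2
s base 3113 17.6 [595. 301.] [586. 294.] [142. 231.] 81.1
s shelf 1740 69.6 [ 633. -251.] [ 633. -276.] [178. 161.] 22.5
s blank 269 38.9 [ 628. -169.] [ 627. -171.] [45. 65.] 24.9
```

```bash
cat >> h.py <<'E'
def down(th):
    c,s=np.cos(np.radians(th)),np.sin(np.radians(th)); return np.array([[c,s,0],[s,-c,0],[0,0,-1.]])
def delta(pos,th):
    st=get_state();R0=R.from_rotvec(st["tcp_rot"]).as_matrix()
    dp=R0.T@(np.array(pos)-st["tcp_pos"])/10; dr=R.from_matrix(R0.T@down(th)).as_rotvec(degrees=True)
    print("t",round(st["t"],2),"at",np.round(st["tcp_pos"],1),"yaw",round(np.degrees(np.arctan2(R0[1,0],R0[0,0])),1),"delta",np.round(dp,2),np.round(dr,1))
E
python3 -c "
from h import *
delta((540,-190,210),114)"
```

```text
t 0.1 at [194.9 619.5 213.5] yaw 162.5 delta [-57.21 -66.86   0.47] [-0.1  0.  48.5]
```

jog_arm(deltas=[[-3,-3.4,0,0,0,2.5],[-6.5,-7.5,0,0,0,5.5],[-10,-11.7,0,0,0,8.5],[-13.5,-15.8,0,0,0,11.5],[-17,-20,0,0,0,14.5],[-20.5,-24,0,0,0,17.5],[-24,-28,0,0,0,20.5],[-27.5,-32,0,0,0,23.5],[-31,-36,0,0,0,26.5],[-34.5,-40.2,0,0,0,29.5]], fingers=0.3, grip_force=25)

```text
t: 1.35
tcp_pos: [403.7, 131.4, 214.4]
tcp_rot: [1.254, 2.88, 0.0]
force: [0.3, -0.6, 0.6]
gripper_width: 66.6
```

```bash
python3 -c "
from h import *
print(get_state()['gripper_width']);delta((540,-190,210),114)"
```

```text
66.63971754210365
t 1.35 at [403.7 131.4 214.4] yaw 133.0 delta [-32.81 -11.92   0.44] [ 0.  0. 19.]
```

jog_arm(deltas=[[-4,-1.5,0,0,0,2.5],[-8,-3,0.1,0,0,5],[-12.5,-4.5,0.2,0,0,7.5],[-17,-6.2,0.3,0,0,10],[-21.5,-7.8,0.4,0,0,12.5],[-25.5,-9.3,0.4,0,0,15],[-29,-10.5,0.4,0,0,17],[-31.8,-11.5,0.4,0,0,18.5],[-32.8,-11.9,0.4,0,0,19],[-32.8,-11.9,0.4,0,0,19]])

```text
t: 2.6
tcp_pos: [540.1, -187.9, 210.2]
tcp_rot: [-1.71, -2.634, -0.0]
force: [-1.2, -0.5, -0.5]
gripper_width: 66.8
```

```bash
python3 - <<'E'
from h import *
delta((540,-190,210),114)
c=camera("wrist");save(c,"d.png");p=pts(c);np.savez("w1.npz",c=c["color"],p=p)
print(c["position"],np.round(rot(c),2).tolist())
E
```

```text
t 2.6 at [ 540.1 -187.9  210.2] yaw 114.0 delta [-0.19 -0.1   0.02] [-0.  -0.1  0. ]
[ 508.11877895 -119.78021777  380.7436945 ] [[0.91, -0.39, -0.11], [0.41, 0.88, 0.25], [-0.0, -0.27, 0.96]]
```

View pics/d.png

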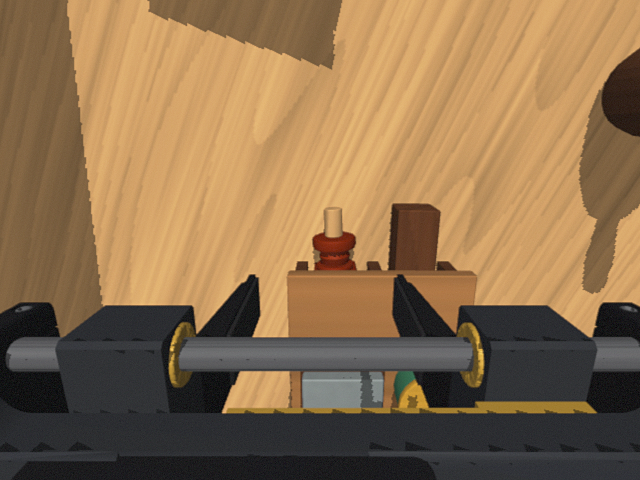

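The wrist view shows the pale tenon at (333,221), the shoulder at (334,243), the shelf front edge at row 273 and the blank at (414,235). I'll get the leg points from it.

```bash
python3 - <<'E'
from h import *
d=np.load("w1.npz");p=d["p"];c=d["c"]
u=np.array([-.4,.917]);
for v in range(204,280,4):
  row=p[v,290:380];m=(row[:,2]>12)&(row[:,2]<60)
  if m.any():
    q=row[m];i=np.flatnonzero(m)+290
    print(v,i.min(),i.max(),np.round([*q[0]]),np.round(q[-1]),"mid",np.round(q[len(q)//2],1),"w",round(np.hypot(*(q[0]-q[-1])[:2]),1))
q=p[268:285,300:470].reshape(-1,3);q=q[(abs(q[:,2]-70)<6)];print(cv2.fitLine(q[:,:2].astype(np.float32),2,0,.01,.01).ravel())
hsv=cv2.cvtColor(c,cv2.COLOR_RGB2HSV);s=c[200:275,300:365].astype(int)
m=(s[...,0]>2*s[...,1])&(s[...,0]>50);q=p[200:275,300:365][m];s_=q[:,:2]@u;o=q[:,:2]@np.array([.917,.4]);print("red",len(q),np.percentile(s_,[1,50,99]),np.percentile(o,[1,50,99]))
m2=(p[...,2]>15)&(p[...,2]<34);m2[:200]=0;m2[240:]=0;m2[:,:318]=0;m2[:,350:]=0;q=p[m2];print("ten",np.percentile(q[:,:2]@u,[1,50,99]),np.percentile(q[:,:2]@np.array([.917,.4]),[1,50,99]))
m3=(abs(p[...,2]-69)<5);m3[:262]=0;m3[290:]=0;m3[:,:290]=0;m3[:,470:]=0;q=p[m3];print("shelf front",np.percentile(q[:,:2]@u,[50,97,99.5]))
E
```

```text
208 324 340 [ 534. -183.   22.] [ 548. -176.   24.] mid [ 540.8 -178.8   25.3] w 15.7
212 324 341 [ 535. -185.   26.] [ 551. -179.   23.] mid [ 542.8 -181.    31.1] w 16.7
216 324 341 [ 537. -189.   25.] [ 552. -183.   25.] mid [ 544.4 -184.6   31.1] w 16.7
220 324 341 [ 539. -193.   24.] [ 554. -186.   25.] mid [ 545.9 -188.1   31.9] w 16.7
224 324 341 [ 540. -197.   24.] [ 556. -190.   24.] mid [ 547.6 -191.7   31.8] w 16.8
228 324 341 [ 542. -201.   23.] [ 557. -193.   26.] mid [ 548.4 -195.9   31. ] w 16.8
232 324 348 [ 544. -205.   23.] [ 567. -197.   13.] mid [ 551.8 -198.6   31.7] w 24.7
236 313 354 [ 536. -214.   20.] [ 572. -196.   25.] mid [ 553.5 -202.5   31. ] w 41.1
240 312 355 [ 536. -216.   27.] [ 575. -199.   24.] mid [ 554.  -203.9   40.4] w 43.0
244 312 354 [ 538. -220.   25.] [ 575. -202.   31.] mid [ 554.2 -206.9   44.3] w 41.7
248 314 352 [ 540. -222.   32.] [ 574. -206.   34.] mid [ 556.  -210.8   43. ] w 37.3
252 320 348 [ 548. -224.   27.] [ 574. -213.   27.] mid [ 558.5 -214.    43.3] w 28.1
256 319 348 [ 549. -229.   27.] [ 575. -216.   30.] mid [ 561.  -219.3   37.8] w 29.1
260 319 351 [ 552. -236.   14.] [ 582. -222.   18.] mid [ 563.4 -222.3   38.8] w 33.2
264 297 378 [ 533. -251.   12.] [ 611. -216.   12.] mid [ 564.7 -227.4   36. ] w 85.4
268 295 379 [ 532. -251.   24.] [ 611. -216.   23.] mid [ 565.7 -229.8   40.3] w 86.2
[ 9.1305864e-01  4.0782824e-01  6.0541913e+02 -2.1137135e+02]
red 1240 [-442.84857303 -419.01388924 -407.57465279] [407.05598941 426.85269257 447.1547851 ]
ten [-409.33906516 -395.76038313 -380.32639989] [411.63959154 424.97677513 440.93817574]
shelf front [-437.87284719 -432.24837477 -431.83640554]
```

```bash
python3 -c "
from h import *
delta((555.7,-208.4,5),114.4)"
```

```text
t 2.65 at [ 540.  -187.3  210.3] yaw 114.1 delta [-2.58  0.58 20.53] [-0.  -0.1 -0.3]
```

jog_arm(deltas=[[-0.8,0.2,1,0,0,0],[-1.8,0.4,3,0,0,0],[-2.5,0.6,6,0,0,0],[-2.6,0.6,9,0,0,0],[-2.6,0.6,12,0,0,0],[-2.6,0.6,15,0,0,0],[-2.6,0.6,17.5,0,0,0],[-2.6,0.6,19.5,0,0,0],[-2.6,0.6,20.5,0,0,0],[-2.6,0.6,20.5,0,0,0]])

```text
t: 3.9
tcp_pos: [556.1, -209.0, 4.8]
tcp_rot: [-1.709, -2.634, 0.0]
force: [0.9, 0.3, -0.3]
gripper_width: 66.6
```

```bash
python3 - <<'E'
from h import *
delta((555.7,-208.4,5),114.4);print(get_state()["force"])
c=camera("wrist");cv2.imwrite("pics/e.png",c["color"][180:420,160:520,::-1])
E
```

```text
t 3.9 at [ 556.1 -209.     4.8] yaw 114.0 delta [ 0.07 -0.01 -0.02] [-0.1 -0.1 -0.4]
[ 0.87853877  0.25313993 -0.32860532]
```

View pics/e.png

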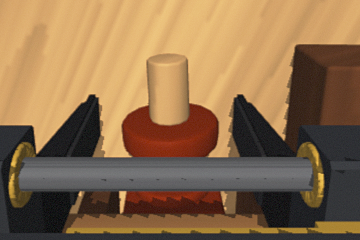

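The leg's shoulder (crop (168,130)) is centred between the open fingers and nothing else is touched. I'll close on it.

jog_arm(deltas=[[0,0,0,0,0,0],[0,0,0,0,0,0],[0,0,0,0,0,0],[0,0,0,0,0,0],[0,0,0,0,0,0],[0,0,0,0,0,0],[0,0,0,0,0,0],[0.2,0,0,0,0,0],[0.6,0,0,0,0,0],[1.2,0,0,0,0,0]], fingers=1, grip_force=25)

```text
t: 5.2
tcp_pos: [552.2, -198.9, 6.3]
tcp_rot: [1.709, 2.633, -0.001]
force: [1.9, -3.9, 4.1]
gripper_width: 43.4
```

jog_arm(deltas=[[1,0,0,0,0,0],[2.5,0,0,0,0,0],[4.2,0,0,0,0,0],[6.2,0,0,0,0,0],[8.2,0,0,0,0,0],[10.2,0,0,0,0,0],[12.2,0,0,0,0,0],[14,0,0,0,0,0],[15.2,0,0,0,0,0],[15.5,0,0,0,0,0]])

```text
t: 6.45
tcp_pos: [488.5, -56.2, 6.2]
tcp_rot: [1.707, 2.635, -0.001]
force: [2.8, -5.1, 5.5]
gripper_width: 43.4
```

jog_arm(deltas=[[0,0,0,0,0,0],[0,0,0,0,0,0],[0,0,0,0,0,0],[0,0,0,0,0,0],[0,0,-1,0,0,0],[0,0,-3,0,0,0],[0,0,-5,0,0,0],[0,0,-7.5,0,0,0],[0,0,-9.5,0,0,0],[0,0,-10,0,0,0]], fingers=0.2)

```text
t: 7.7
tcp_pos: [489.7, -57.0, 107.9]
tcp_rot: [1.708, 2.632, 0.002]
force: [0.1, 0.3, 0.2]
gripper_width: 76.1
```

```bash
python3 - <<'E'
from h import *
delta((511,-107,130),114.4)
c=camera("top");save(c,"f.png");p=pts(c);s=c["color"].astype(int)
b=camera("scene");np.savez("t2.npz",tc=c["color"],tp=p,sc=b["color"],sp=pts(b));save(b,"f.png")
for cc,pp in((c,p),(b,pts(b))):
  s=cc["color"].astype(int)
  m=(s[...,0]>2*s[...,1])&(s[...,0]>50)&(pp[...,0]>400)&(pp[...,0]<620)&(pp[...,1]<40)&(pp[...,1]>-260)&(pp[...,2]<60)
  q=pp[m];print(len(q),q.mean(0) if len(q) else 0,cv2.minAreaRect(q[:,:2].astype(np.float32)),np.percentile(q[:,2],[50,97]))
E
```

```text
t 7.7 at [489.7 -57.  107.9] yaw 114.0 delta [-5.44 -0.08 -2.19] [ 0.2  0.1 -0.4]
17 [ 527.71497854 -161.51862875   38.86764354] ((529.2346801757812, -161.51011657714844), (20.924123764038086, 6.336233615875244), 6.088674545288086) [39.76041088 45.25863523]
513 [519.2933885  -99.30382649  37.05989344] ((514.4160766601562, -102.70167541503906), (45.66025924682617, 125.4349136352539), 25.656810760498047) [39.21489956 46.74212298]
```

View pics/f.png

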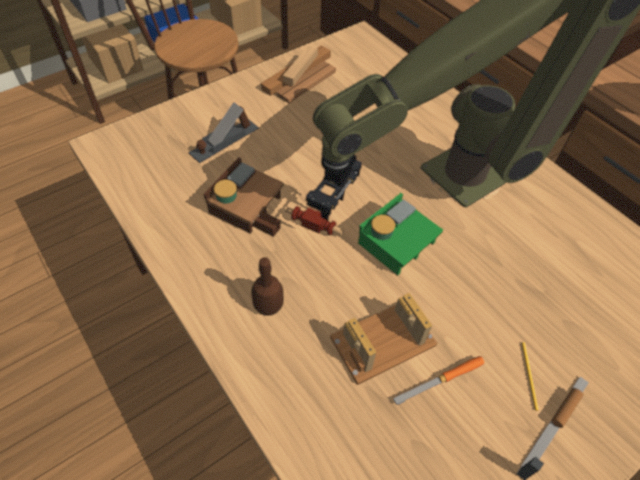

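The scene view shows the leg at (314,219), out of the shelf and flat on the bench. The other things are unmoved. I'll back off a little for one close look so I can centre on the square block.

jog_arm(deltas=[[-1,0,-1,0,0,0],[-2.5,0,-2.5,0,0,0],[-4.5,0,-4.5,0,0,0],[-6.5,0,-6.5,0,0,0],[-8.5,0,-8.5,0,0,0],[-10,0,-10,0,0,0],[-11,0,-11,0,0,0],[-11.5,0,-11.5,0,0,0],[-11.5,0,-11.5,0,0,0],[-11.5,0,-11.5,0,0,0]])

```text
t: 9.05
tcp_pos: [534.8, -161.2, 219.8]
tcp_rot: [-1.709, -2.634, 0.0]
force: [-0.2, -0.4, -0.0]
gripper_width: 76.2
```

```bash
python3 - <<'E'
from h import *
c=camera("wrist");save(c,"g.png");p=pts(c);s=c["color"].astype(int)
m=(p[...,2]>15)&(p[...,2]<60)&(p[...,0]>430)&(p[...,0]<600)&(p[...,1]<10)&(p[...,1]>-215);m[290:]=0
n,l,st,ce=cv2.connectedComponentsWithStats(m.astype(np.uint8));i=1+np.argmax(st[1:,4]);q=p[l==i]
print(st[i],cv2.minAreaRect(q[:,:2].astype(np.float32)))
t=q[q[:,2]>40];r=cv2.minAreaRect(t[:,:2].astype(np.float32));print("high",len(t),r,np.percentile(t[:,2],50))
vx,vy,x0,y0=cv2.fitLine(q[:,:2].astype(np.float32),2,0,.01,.01).ravel();a=np.array([vx,vy])*np.sign(vy);print("ang",np.degrees(np.arctan2(a[1],a[0])))
k=(q[:,:2]-[x0,y0])@a;w=(q[:,:2]-[x0,y0])@[-a[1],a[0]]
for lo in np.arange(-100,105,8):
  g=(k>=lo)&(k<lo+8)
  if g.sum()>5:print(lo,np.round(np.array([x0,y0])+a*(lo+4)),np.round(np.percentile(w[g],[2,98]),1),round(np.percentile(q[g,2],95),1))
print(k.min(),k.max(),x0,y0)
E
```

```text
[ 303   50   52  199 6960] ((513.1014404296875, -108.1162338256836), (44.108924865722656, 183.63931274414062), 27.34375762939453)
high 4022 ((513.1778564453125, -108.26402282714844), (44.108924865722656, 127.93663024902344), 27.34375762939453) 44.129229067341385
ang 117.41332
-100 [ 555. -189.] [-8.5  8.6] 31.8
-92 [ 551. -182.] [-8.2  8.3] 32.1
-84 [ 548. -175.] [-8.6  8.7] 32.0
-76 [ 544. -168.] [-9.8 10. ] 41.9
-68 [ 540. -161.] [-20.5  20. ] 44.6
-60 [ 537. -154.] [-19.4  19.5] 43.3
-52 [ 533. -147.] [-14.  14.] 37.9
-44 [ 529. -139.] [-17.1  17.1] 41.3
-36 [ 526. -132.] [-20.5  20.9] 45.5
-28 [ 522. -125.] [-20.7  21. ] 45.6
-20 [ 518. -118.] [-21.4  20.9] 45.8
-12 [ 515. -111.] [-20.8  21. ] 45.6
-4 [ 511. -104.] [-21.  21.] 45.6
4 [507. -97.] [-21.1  21. ] 45.6
12 [504. -90.] [-20.5  21. ] 45.6
20 [500. -83.] [-20.5  20.5] 45.3
28 [496. -76.] [-16.1  16.3] 40.8
36 [492. -68.] [-14.   13.9] 37.9
44 [489. -61.] [-19.7  19.9] 44.1
52 [485. -54.] [-20.   20.1] 44.4
60 [481. -47.] [-8.8  8.6] 32.0
68 [478. -40.] [-8.3  8.3] 32.2
76 [474. -33.] [-8.8  8.5] 32.1
84 [470. -26.] [-8.1  7.8] 31.2
-96.54124499787049 87.09453738446918 510.891 -103.93741
```

View pics/g.png

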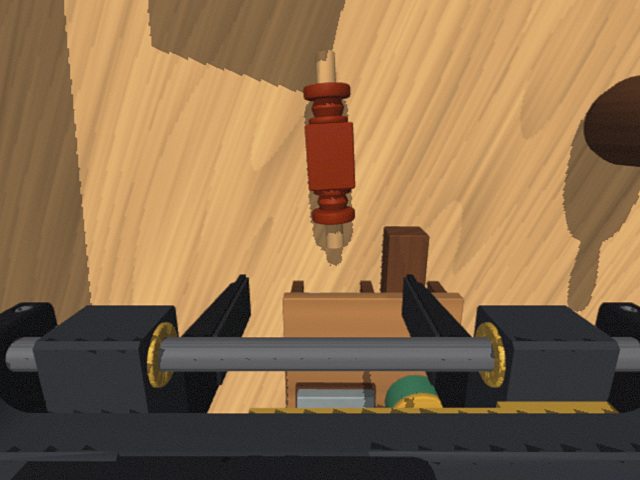

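The wrist view shows the whole leg, with its square block at (330,155) and its ends at (326,55) and (335,260). The centre is (513,-108), the axis is at 117.4°, and the size of 184 x 44 mm agrees. I'll grip the block.

```bash
python3 -c "
from h import *
delta((513.1,-108.1,6),117.4)"
```

```text
t 9.1 at [ 534.8 -161.2  219.8] yaw 114.1 delta [ 5.71  0.2  21.38] [-0.1 -0.1 -3.3]
```

jog_arm(deltas=[[1.5,0,0.5,0,0,-1],[3.5,0.1,2,0,0,-2],[5,0.2,4.5,0,0,-3],[5.7,0.2,7.5,0,0,-3.4],[5.7,0.2,11,0,0,-3.4],[5.7,0.2,14.5,0,0,-3.4],[5.7,0.2,17.5,0,0,-3.4],[5.7,0.2,20,0,0,-3.4],[5.7,0.2,21.2,0,0,-3.4],[5.7,0.2,21.4,0,0,-3.4]])

```text
t: 10.35
tcp_pos: [513.2, -108.2, 6.0]
tcp_rot: [-1.63, -2.684, 0.001]
force: [-0.0, 0.3, -0.4]
gripper_width: 75.9
```

jog_arm(deltas=[[0,0,0,0,0,0],[0,0,0,0,0,0],[0,0,0,0,0,0],[0,0,0,0,0,0],[0,0,0,0,0,0],[0,0,0,0,0,0],[0,0,0,0,0,0],[0,0,0,0,0,0],[0,0,0,0,0,0],[0,0,0,0,0,0]], fingers=1, grip_force=40)

```text
t: 11.6
tcp_pos: [514.6, -109.0, 7.3]
tcp_rot: [1.631, 2.684, 0.001]
force: [1.2, 0.7, 5.7]
gripper_width: 44.0
```

```bash
python3 -c "
from h import *
s=get_state();print(s['force'],s['gripper_width'])
delta((513.1,-108.1,6),117.4)"
```

```text
[1.2450595  0.7158787  5.70814885] 43.98309987400304
t 11.6 at [ 514.6 -109.     7.3] yaw 117.4 delta [ 0.14 -0.09  0.13] [0.1 0.  0. ]
```

```bash
python3 -c "
from h import *
d=np.load('first.npz');
for k in 'ts':
  p=d[k+'p'];s=d[k+'c'].astype(int);m=(s[...,1]>1.6*s[...,0])&(s[...,1]>1.5*s[...,2])&(p[...,2]<90)&(p[...,1]<250)&(p[...,1]>-50)
  q=p[m].astype(np.float32);print(cv2.boxPoints(cv2.minAreaRect(q[:,:2])).round())
  m=(p[...,0]>640)&(p[...,0]<800)&(p[...,1]>-20)&(p[...,1]<150)&(p[...,2]>30);print(p[m].mean(0))
delta((567.3,180.1,155),171.4)"
```

```text
Traceback (most recent call last):
cv2.error: OpenCV(4.12.0) /io/opencv/modules/imgproc/src/convhull.cpp:143: error: (-215:Assertion failed) total >= 0 && (depth == CV_32F || depth == CV_32S) in function 'convexHull'
```

jog_arm(deltas=[[0,0,-0.5,0,0,0],[0,0,-1.5,0,0,0],[0,0,-3,0,0,0],[0,0,-5,0,0,0],[0,0,-7,0,0,0],[0,0,-9,0,0,0],[0,0,-11,0,0,0],[0,0,-13,0,0,0],[0,0,-14.5,0,0,0],[0,0,-15,0,0,0]])

```text
t: 12.85
tcp_pos: [514.5, -109.1, 158.2]
tcp_rot: [1.63, 2.683, 0.001]
force: [-0.7, 0.1, -2.7]
gripper_width: 44.1
```

```bash
python3 -c "
from h import *
print(get_state()['force'],get_state()['ft_torque'])
delta((567.3,180.1,155),171.4)"
```

```text
[-0.6943031   0.13527356 -2.68990325] [-0.07983003  0.00652059  0.01985525]
t 12.85 at [ 514.5 -109.1  158.2] yaw 117.4 delta [23.23 18.01  0.31] [  0.    0.1 -54. ]
```

jog_arm(deltas=[[1,0.8,0,0,0,-2],[3.5,2.7,0,0,0,-8],[6.5,5,0,0,0,-15],[9.5,7.4,0,0,0,-22],[12.5,9.7,0,0,0,-29],[15.5,12,0,0,0,-36],[18.5,14.3,0,0,0,-43],[21,16.3,0,0,0,-49],[22.8,17.6,0,0,0,-53],[23.2,18,0,0,0,-54]])

```text
t: 14.1
tcp_pos: [566.2, 181.2, 155.8]
tcp_rot: [-0.23, -3.132, 0.001]
force: [-0.3, 0.1, -2.5]
gripper_width: 43.8
```

```bash
python3 - <<'E'
from h import *
delta((567.3,180.1,73),171.4)
b=camera("scene");t=camera("top");w=camera("wrist")
C=b["color"][200:400,250:470,::-1];W=w["color"][::-1,::-1][::-1,::-1][...,::-1]
cv2.imwrite("pics/k.png",np.hstack([cv2.resize(C,(440,400)),cv2.resize(W,(360,400))]))
X=np.array([.1495,.9888])
for nm,c in(("s",b),("t",t),("w",w)):
  p=pts(c);s=c["color"].astype(int)
  m=(s[...,0]>2*s[...,1])&(s[...,0]>45)&(p[...,2]>120)&(p[...,2]<220)&(abs(p[...,1]-180)<70)&(abs(p[...,0]-567)<110)
  q=p[m]
  if len(q)<30: print(nm,len(q));continue
  z=np.percentile(q[:,2],90);h=q[q[:,2]>z-12]
  vx,vy,x0,y0=cv2.fitLine(h[:,:2].astype(np.float32),2,0,.01,.01).ravel()
  k=h[:,0]; print(nm,len(q),"topz",z,"ang",np.degrees(np.arctan2(vy,vx)),cv2.minAreaRect(q[:,:2].astype(np.float32)),"tilt z vs x",np.polyfit(h[:,0],h[:,2],1)[0])
E
```

```text
t 14.1 at [566.2 181.2 155.8] yaw 171.6 delta [-0.13 -0.08  8.28] [-0.  -0.1  0.2]
s 267 topz 192.86921539161585 ang 6.2786627 ((583.5411376953125, 180.0036163330078), (43.1620979309082, 89.12493133544922), 77.94722747802734) tilt z vs x -0.07503488533311468
t 70 topz 193.64606432195964 ang 73.989265 ((532.4699096679688, 189.69793701171875), (33.07552719116211, 17.986095428466797), 87.64644622802734) tilt z vs x 0.3905242052848519
w 20060 topz 193.76550034807997 ang -8.452796 ((558.1318969726562, 181.0911865234375), (48.01637649536133, 117.51824188232422), 81.23513793945312) tilt z vs x 0.041991951297117074
```

View pics/k.png

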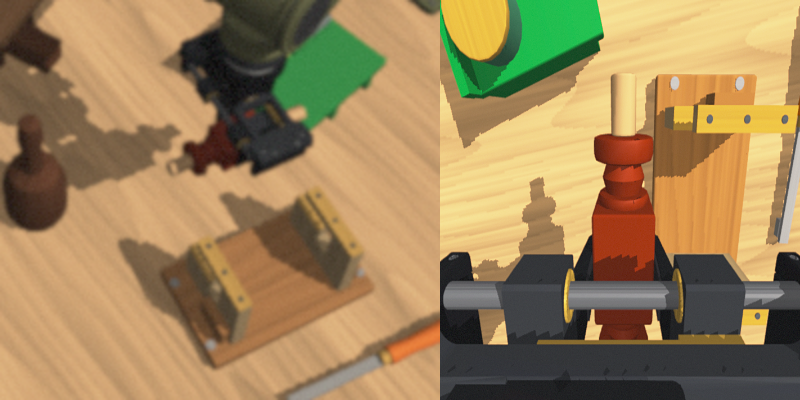

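The left half shows the leg held level in front of the cradle, with its tenon at crop (178,165). The right half shows the leg and the +y end tenon at (622,105) beside the keeper at (740,120). I'll measure the tilt from the tenon tops before descending.

```bash
python3 - <<'E'
from h import *
X=np.array([.1495,.9888]);Y=np.array([-.9888,.1495]);O=np.array([585.2,298.8])
tcp=get_state()["tcp_pos"][:2]
for nm in("wrist","scene"):
  c=camera(nm);p=pts(c);cx=(p[...,:2]-O)@X;cy=(p[...,:2]-tcp)@Y
  for lo in range(-96,96,8):
    m=(cy>lo)&(cy<lo+8)&(abs(cx+118)<28)&(p[...,2]>140)&(p[...,2]<200)
    if nm=="wrist":m[280:]=0
    if m.sum()>15:
      q=p[m];top=np.percentile(q[:,2],95);e=np.percentile(cx[m],[3,97]);print(nm,lo,m.sum(),"top",round(top,1),"cx",e.round(1),"mid",e.mean().round(1))
  m=(abs(p[...,2]-114)<5)&(abs(cx)<60)&(abs((p[...,:2]-O)@Y)<100)
  q=p[m]-[*O,0];kx=q[:,:2]@X;ky=q[:,:2]@Y
  for s in(1,-1):
    g=ky*s>40
    if g.sum()>30:print("keeper",s,np.percentile(kx[g],[1,99]).round(1),np.percentile(ky[g],[1,99]).round(1),np.median(q[g,2]).round(1))
E
```

```text
wrist 16 26 top 192.9 cx [-144.  -104.9] mid -124.5
wrist 24 2220 top 194.4 cx [-143.4 -102.6] mid -123.0
wrist 32 2903 top 192.9 cx [-142.8 -103.3] mid -123.0
wrist 40 1213 top 186.9 cx [-136.3 -109.7] mid -123.0
wrist 48 1210 top 190.0 cx [-136.3 -110. ] mid -123.2
wrist 56 2223 top 193.6 cx [-142.2 -103.9] mid -123.1
wrist 64 1817 top 192.7 cx [-141.  -105.2] mid -123.1
wrist 72 951 top 180.9 cx [-131.2 -114.9] mid -123.1
wrist 80 988 top 181.0 cx [-131.5 -114.6] mid -123.1
wrist 88 889 top 180.9 cx [-131.4 -114.7] mid -123.1
keeper 1 [-49.8  47.3] [66.2 83.4] 114.4
keeper -1 [18.7 48. ] [-86.4 -71.6] 114.5
scene -88 27 top 182.1 cx [-128.9 -111.7] mid -120.3
scene -80 26 top 180.9 cx [-126.4 -112.7] mid -119.6
scene -72 22 top 180.6 cx [-127.7 -112.5] mid -120.1
scene -64 96 top 192.3 cx [-138.2 -101.1] mid -119.7
scene -56 50 top 193.5 cx [-135.5 -100.5] mid -118.0
scene -48 38 top 186.7 cx [-132.1 -106. ] mid -119.1
scene -40 48 top 188.7 cx [-136.5 -104.5] mid -120.5
scene -32 94 top 194.5 cx [-140.6  -99.2] mid -119.9
scene -24 81 top 195.6 cx [-140.4  -98.2] mid -119.3
scene -16 68 top 195.3 cx [-142.3  -91.4] mid -116.8
scene 0 17 top 198.1 cx [-145.7  -93.3] mid -119.5
scene 80 23 top 181.7 cx [-126.8 -112.3] mid -119.6
scene 88 20 top 182.1 cx [-126.1 -111.8] mid -118.9
keeper 1 [-46.4  50.2] [64.5 84.6] 113.6
keeper -1 [-46.5  49.8] [-86.7 -67.8] 113.5
```

jog_arm(deltas=[[0,0,0.5,0,0,0],[0,0,1.5,0,0,0],[0,0,3,0,0,0],[0,0,4.5,0,0,0],[0,0,6,0,0,0],[0,0,7.2,0,0,0],[0,0,8,0,0,0],[0,0,8.3,0,0,0],[0,0,8.3,0,0,0],[0,0,8.3,0,0,0]])

```text
t: 15.6
tcp_pos: [567.3, 180.1, 74.4]
tcp_rot: [0.234, 3.132, 0.001]
force: [-0.0, -0.2, -2.3]
gripper_width: 43.9
```

```bash
cat > m.py <<'E'
from h import *
X=np.array([.1495,.9888]);Y=np.array([-.9888,.1495]);O=np.array([585.2,298.8])
st=get_state();tcp=st["tcp_pos"];lx=(tcp[:2]-O)@X
print("t",round(st["t"],2),"tcp cradle",round(lx,1),round((tcp[:2]-O)@Y,1),tcp[2].round(1),"F",st["force"].round(1),"T",st["ft_torque"].round(2),st["gripper_width"])
for nm in("wrist","scene"):
  c=camera(nm);p=pts(c);cx=(p[...,:2]-O)@X;cy=(p[...,:2]-O)@Y;z=p[...,2]
  if nm=="wrist":z=z.copy();z[280:]=0
  for s in(1,-1):
    a=s*cy
    near=(abs(cx-lx)<27)
    m=near&(a>79)&(a<88)&(z>tcp[2]+15)&(z<tcp[2]+40)
    if m.sum()>12:print(nm,s,"tenon top",np.percentile(z[m],90).round(1),"cx",np.percentile(cx[m],[3,97]).mean().round(1))
    m=near&(a>45)&(a<75)&(z>tcp[2]+28)&(z<tcp[2]+45)
    if m.sum()>12:print(nm,s,"shoulder end",np.percentile(a[m],99).round(1))
    m=(abs(z-114)<4)&(abs(cx)<60)&(a>50)&(a<100)
    if m.sum()>40:print(nm,s,"keeper in/out",np.percentile(a[m],[2,98]).round(1),"x",np.percentile(cx[m],[1,99]).round(1),np.median(z[m]).round(1))
E
python3 m.py
```

```text
t 15.6 tcp cradle -120.1 -0.0 74.4 F [-0.  -0.2 -2.3] T [ 0.01  0.02 -0.02] 43.87488461700195
wrist 1 tenon top 98.5 cx -122.5
wrist 1 shoulder end 67.1
wrist 1 keeper in/out [66.2 83.4] x [-50.1 -14.7] 114.4
scene 1 tenon top 99.2 cx -119.7
scene 1 keeper in/out [65.  84.2] x [-47.3  49.8] 113.4
scene -1 tenon top 98.8 cx -119.2
scene -1 shoulder end 61.3
scene -1 keeper in/out [68.  86.5] x [-46.6  50.2] 113.7
```

jog_arm(deltas=[[-0.2,0,0.1,0,0,0],[-0.4,0,0.2,0,0,0],[-0.4,0,0.2,0,0,0],[-0.4,0.5,0.2,0,0,0],[-0.4,1.3,0.2,0,0,0],[-0.4,2.5,0.2,0,0,0],[-0.4,3.8,0.2,0,0,0],[-0.4,4.8,0.2,0,0,0],[-0.4,5.3,0.2,0,0,0],[-0.4,5.5,0.2,0,0,0]])

```text
t: 16.95
tcp_pos: [578.9, 234.1, 71.5]
tcp_rot: [-0.234, -3.133, 0.0]
force: [0.6, 0.5, -3.1]
gripper_width: 43.6
```

```bash
python3 m.py
```

```text
t 16.95 tcp cradle -64.9 -3.4 71.5 F [ 0.6  0.5 -3.1] T [ 0.   -0.07  0.05] 43.58076813595738
wrist 1 tenon top 96.1 cx -62.7
wrist 1 shoulder end 74.7
wrist 1 keeper in/out [66.2 83.5] x [-49.3  36.1] 114.4
scene 1 tenon top 97.5 cx -58.6
scene 1 shoulder end 74.1
scene 1 keeper in/out [65.2 84.2] x [-46.5  50.6] 113.6
scene -1 tenon top 104.7 cx -55.4
scene -1 shoulder end 74.0
scene -1 keeper in/out [68.  86.5] x [-46.7  50.1] 113.6
```

jog_arm(deltas=[[0,0,-0.1,0,0,0],[0,0.2,-0.1,0,0,0],[0,0.5,-0.1,0,0,0],[0,0.9,-0.1,0,0,0],[0,1.3,-0.1,0,0,0],[0,1.7,-0.1,0,0,0],[0,2.1,-0.1,0,0,0],[0,2.5,-0.1,0,0,0],[0,2.8,-0.1,0,0,0],[0,3,-0.1,0,0,0]])

```text
t: 18.3
tcp_pos: [583.4, 263.6, 72.6]
tcp_rot: [-0.234, -3.133, 0.0]
force: [0.8, -0.1, -2.5]
gripper_width: 43.7
```

```bash
python3 m.py; python3 - <<'E'
from h import *
b=camera("scene");w=camera("wrist")
cv2.imwrite("pics/n.png",np.hstack([cv2.resize(b["color"][280:390,320:450,::-1],(440,400),interpolation=2),cv2.resize(w["color"][40:300,220:460,::-1],(360,400))]))
E
```

```text
t 18.3 tcp cradle -35.1 -3.4 72.6 F [ 0.8 -0.1 -2.5] T [-0.02 -0.03  0.  ] 43.72005843616262
wrist 1 tenon top 97.0 cx -37.3
wrist 1 shoulder end 74.9
wrist 1 keeper in/out [66.1 83.5] x [-48.6  47.3] 114.4
scene 1 shoulder end 74.2
scene 1 keeper in/out [65. 84.] x [-47.3  49.8] 113.6
scene -1 tenon top 112.1 cx -27.9
scene -1 shoulder end 74.6
scene -1 keeper in/out [67.3 86.4] x [-46.5  49.7] 113.5
```

View pics/n.png

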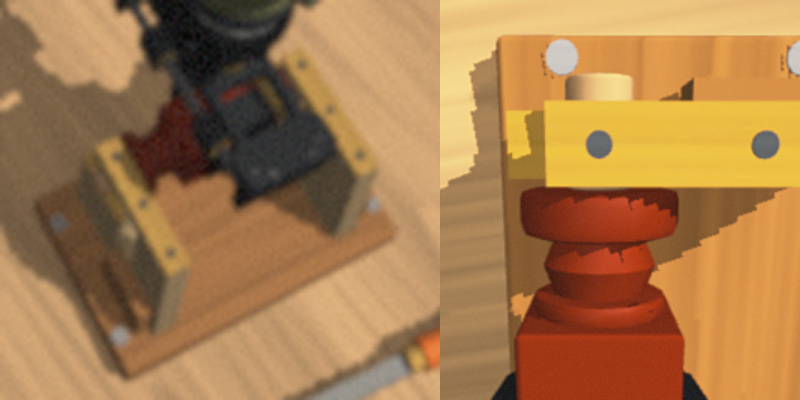

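The wrist half shows the +y tenon poking out beyond the keeper at (600,87), with the shoulder just inside it at (600,215). The scene half shows the -y end under its keeper too. Forces are nil, so I run the rest of the way in.

jog_arm(deltas=[[0,0.2,0,0,0,0],[0,0.6,0,0,0,0],[0,1.1,0,0,0,0],[0,1.6,0,0,0,0],[0,2.1,0,0,0,0],[0,2.6,0,0,0,0],[0,3,0,0,0,0],[0,3.3,0,0,0,0],[0,3.5,0,0,0,0],[0,3.5,0,0,0,0]])

```text
t: 19.75
tcp_pos: [588.6, 298.1, 72.6]
tcp_rot: [-0.234, -3.133, 0.0]
force: [1.2, -0.1, -2.0]
gripper_width: 44.0
```

```bash
python3 m.py
```

```text
t 19.75 tcp cradle -0.2 -3.5 72.6 F [ 1.2 -0.1 -2. ] T [ 0.02 -0.04  0.02] 43.964019174745204
wrist 1 tenon top 97.2 cx -2.3
wrist 1 shoulder end 74.9
wrist 1 keeper in/out [66.1 83.4] x [-48.6  47.4] 114.4
scene 1 shoulder end 74.8
scene 1 keeper in/out [63.9 83.4] x [-20.6  49.9] 113.8
scene -1 tenon top 111.6 cx 0.5
scene -1 shoulder end 74.8
scene -1 keeper in/out [67.2 86.6] x [-46.3  50.4] 113.4
```

jog_arm(deltas=[[0,0.05,0.2,0,0,0],[0,0.05,0.5,0,0,0],[0,0.05,0.8,0,0,0],[0,0.05,1.1,0,0,0],[0,0.05,1.4,0,0,0],[0,0.05,1.6,0,0,0],[0,0.05,1.8,0,0,0],[0,0.05,2,0,0,0],[0,0.05,2.1,0,0,0],[0,0.05,2.1,0,0,0]])

```text
t: 21.1
tcp_pos: [588.6, 298.5, 51.6]
tcp_rot: [-0.235, -3.133, 0.0]
force: [0.2, 0.6, -1.9]
gripper_width: 43.8
```

```bash
python3 m.py
```

```text
t 21.1 tcp cradle 0.2 -3.4 51.6 F [ 0.2  0.6 -1.9] T [0.02 0.   0.01] 43.795065291711396
wrist 1 tenon top 76.1 cx -2.5
wrist 1 shoulder end 63.5
wrist 1 keeper in/out [66.2 83.4] x [-48.6  47.4] 114.5
scene 1 shoulder end 73.0
scene 1 keeper in/out [64.8 83.9] x [-18.7  50.8] 113.6
scene -1 tenon top 84.2 cx 0.1
scene -1 shoulder end 59.5
scene -1 keeper in/out [68.1 86.1] x [-46.7  50.2] 113.6
```

jog_arm(deltas=[[0,0,0.05,0,0,0],[0,0,0.1,0,0,0],[0,0,0.15,0,0,0],[0,0,0.2,0,0,0],[0,0,0.25,0,0,0],[0,0,0.3,0,0,0],[0,0,0.3,0,0,0],[0,0,0.35,0,0,0],[0,0,0.35,0,0,0],[0,0,0.35,0,0,0]])

```text
t: 22.45
tcp_pos: [588.7, 298.6, 48.3]
tcp_rot: [0.235, 3.133, 0.0]
force: [-0.3, -0.2, -0.3]
gripper_width: 43.7
```

```bash
python3 m.py
```

```text
t 22.45 tcp cradle 0.3 -3.5 48.3 F [-0.3 -0.2 -0.3] T [-0.04  0.02  0.03] 43.66723469646871
wrist 1 tenon top 72.7 cx -2.3
wrist 1 shoulder end 63.1
wrist 1 keeper in/out [66.2 83.4] x [-48.6  47.4] 114.4
scene 1 shoulder end 73.5
scene 1 keeper in/out [65.6 83.7] x [-21.1  50.6] 113.5
scene -1 tenon top 79.2 cx 0.2
scene -1 shoulder end 57.8
scene -1 keeper in/out [68.4 86.5] x [-45.7  50.1] 113.8
```

jog_arm(deltas=[[0,0,0.05,0,0,0],[0,0,0.05,0,0,0],[0,0,0.05,0,0,0],[0,0,0.1,0,0,0],[0,0,0.1,0,0,0],[0,0,0.1,0,0,0],[0,0,0.1,0,0,0],[0,0,0.1,0,0,0],[0,0,0.1,0,0,0],[0,0,0.1,0,0,0]])

```text
t: 23.8
tcp_pos: [588.8, 298.6, 48.2]
tcp_rot: [0.234, 3.133, -0.0]
force: [-5.0, -1.6, 6.2]
gripper_width: 43.7
```

```bash
python3 m.py
```

```text
t 23.8 tcp cradle 0.3 -3.6 48.2 F [-5.  -1.6  6.2] T [-0.26  0.58 -0.04] 43.68245285077691
wrist 1 tenon top 72.1 cx -2.0
wrist 1 shoulder end 63.0
wrist 1 keeper in/out [66.1 83.4] x [-48.6  47.4] 114.4
scene 1 shoulder end 73.2
scene 1 keeper in/out [64.9 84.1] x [-20.6  50.7] 113.6
scene -1 tenon top 80.3 cx 0.4
scene -1 shoulder end 58.1
scene -1 keeper in/out [68.1 86.6] x [-46.1  50.2] 113.4
```

The force turned to +6 N with the tenon top at 72 mm (54 + 18), so the leg is on the slot bottoms. I'll release and rise.

jog_arm(deltas=[[0,0,0,0,0,0],[0,0,0,0,0,0],[0,0,0,0,0,0],[0,0,0,0,0,0],[0,0,0,0,0,0],[0,0,0,0,0,0],[0,0,-0.3,0,0,0],[0,0,-1,0,0,0],[0,0,-2,0,0,0],[0,0,-3,0,0,0]], fingers=0.25)

```text
t: 25.15
tcp_pos: [589.0, 298.6, 78.3]
tcp_rot: [0.235, 3.132, 0.001]
force: [0.1, -0.1, -0.6]
gripper_width: 71.3
```

jog_arm(deltas=[[0,0,-2,0,0,0],[0,0,-5,0,0,0],[0,0,-8,0,0,0],[0,0,-11,0,0,0],[0,0,-14,0,0,0],[0,0,-16,0,0,0],[-2,0,-17,0,0,0],[-4,0,-17,0,0,0],[-6,0,-17,0,0,0],[-6.5,0,-17,0,0,0]])

```text
t: 26.4
tcp_pos: [653.5, 288.5, 247.1]
tcp_rot: [-0.236, -3.132, 0.0]
force: [-0.0, 0.7, -0.6]
gripper_width: 71.1
```

```bash
python3 - <<'E'
from h import *
X=np.array([.1495,.9888]);Y=np.array([-.9888,.1495]);O=np.array([585.2,298.8])
s=get_state();print(s["t"],s["tcp_pos"],s["force"],s["gripper_width"])
ims=[]
for nm in("wrist","scene"):
  c=camera(nm);p=pts(c);cx=(p[...,:2]-O)@X;cy=(p[...,:2]-O)@Y;z=p[...,2]
  for lo in range(-96,96,8):
    m=(cy>lo)&(cy<lo+8)&(abs(cx)<27)&(z>45)&(z<95)
    if m.sum()>15:e=np.percentile(cx[m],[3,97]);print(nm,lo,m.sum(),"top",np.percentile(z[m],95).round(1),e.round(1),e.mean().round(1))
  ims.append(c["color"][...,::-1])
cv2.imwrite("pics/z.png",np.hstack([cv2.resize(ims[0],(400,400)),cv2.resize(ims[1][150:400,190:450],(400,400))]))
E
```

```text
26.4 [653.4728094  288.50050531 247.05070099] [-0.02803188  0.72412695 -0.57971472] 71.14946479311666
wrist -80 126 top 77.2 [-25.1   9. ] -8.1
wrist -72 444 top 90.5 [-25.7  25.8] 0.0
wrist -64 345 top 85.4 [-22.   17.9] -2.1
wrist -56 411 top 84.8 [-20.9  16.8] -2.1
wrist -48 265 top 79.0 [-16.3  12.1] -2.1
wrist -40 270 top 82.2 [-18.8  13.7] -2.6
wrist -32 396 top 86.4 [-22.5  17.7] -2.4
wrist -24 443 top 86.5 [-22.5  18.3] -2.1
wrist -16 443 top 86.5 [-22.4  18.2] -2.1
wrist -8 451 top 86.6 [-23.1  18. ] -2.6
wrist 0 499 top 86.5 [-22.9  18.7] -2.1
wrist 8 507 top 86.6 [-22.8  18.6] -2.1
wrist 16 465 top 86.7 [-22.7  18.5] -2.1
wrist 24 463 top 86.4 [-22.   17.5] -2.2
wrist 32 322 top 81.9 [-17.9  13.7] -2.1
wrist 40 324 top 79.0 [-16.2  11.2] -2.5
wrist 48 508 top 84.9 [-21.1  16.8] -2.1
wrist 56 440 top 85.5 [-21.9  17.7] -2.1
wrist 64 547 top 90.8 [-25.7  25.7] -0.0
scene -96 54 top 70.0 [-5.5 24.9] 9.7
scene -88 115 top 89.6 [-25.2  25.5] 0.1
scene -56 31 top 83.7 [-14.2  16.4] 1.1
scene -48 41 top 79.8 [-12.9  14.8] 1.0
scene -40 62 top 83.6 [-15.   17.3] 1.2
scene -32 90 top 87.1 [-19.4  21.9] 1.2
scene -24 76 top 88.3 [-19.3  22.3] 1.5
scene -16 66 top 87.7 [-19.5  23. ] 1.7
scene -8 60 top 87.8 [-7.4 22.4] 7.5
scene 0 54 top 86.7 [-6.3 22.8] 8.3
scene 8 54 top 88.1 [-6.1 22.6] 8.3
scene 16 60 top 87.0 [-6.5 22.7] 8.1
scene 24 36 top 88.1 [-7.6 22.3] 7.4
scene 32 28 top 81.5 [-9.7 16.1] 3.2
scene 40 37 top 78.5 [-11.7  15.3] 1.8
scene 48 72 top 86.5 [-12.6  21.1] 4.2
scene 56 38 top 86.3 [-6.9 21.5] 7.3
scene 64 56 top 90.1 [-11.4  25.6] 7.1
scene 72 19 top 74.9 [-11.8   3.6] -4.1
```

View pics/z.png

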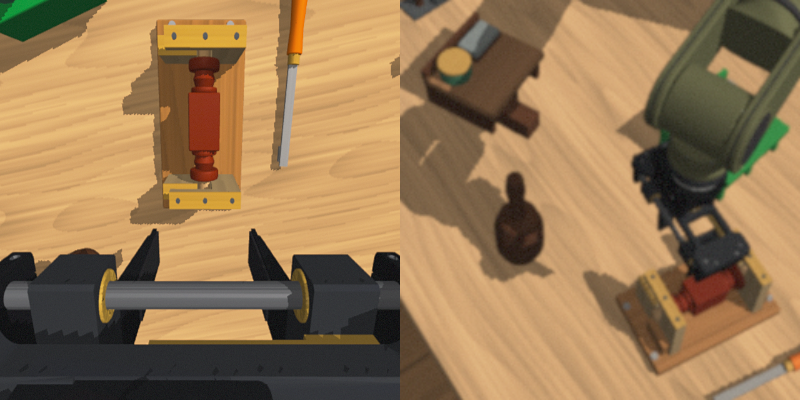

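The leg sits level across the cradle under both keepers, at (204,120) in the left half. The block top reads 86.5 mm along its whole length; 85 mm is expected, and this camera read about 1.5 mm high on the bench. The other things look unmoved, so I hand in.

```bash
python3 -c "
from h import *
print(close_job())"
```

```text
the job is handed in; nothing more can be done
None
```

The leg is in the cradle with both tenons seated, and the job was handed in at about 26.5 s of the 58 s allowed.

I drew it out of the brown shelf by its front shoulder, laid it on the bench clear of the shelf and let go. Then I took it round the square block, ran both tenons in under the keepers, lowered it until it touched, and let go.

**Last checks:**
- **Seating:** before release the +y tenon top read 72.1 mm against the nominal 72, with +6 N upward on the tool. After release the block top read level at 86.4–86.7 mm. The expected height is 85 mm, and the wrist camera read about 1.6 mm high on the same block earlier.
- **Position:** the leg lies centred across the slots to about 1 mm. The wrist camera put it at -2.1 mm and the scene camera at about +1 mm, which matches their opposite errors on the keepers.
- **Clear of the robot:** the gripper is well above the cradle and touching nothing.
- **Other things:** the blank, mallet and gouge look unmoved in the final pictures; the plane was barely in view.

**Not confirmed:** the -y tenon's height could not be read directly, because the plate and keeper hid it. That it is seated rests on the leg being level.

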